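Turn the double-ended driver insert round in its bench holder

TASK

The bench driver holder is set with the flat blade facing out, but the next fan hub needs the hex socket: pinch the two tabs of the knob to unlock the keeper bar, swing it well back, take the steel insert out, turn it end for end and lay it back down in its two slots (no dropping) so that the socket end faces out. Then pinch and turn the knob back so that the keeper bar lies across the insert again with its tabs sprung out and locked, and leave the other things on the bench where they are.

Things in the scene. Friction and masses are not known exactly. Their poses are not given: they have to be found in the camera images.
- holder: Fixed bench holder, grey base plate 150 x 80 mm, 12 mm thick. Origin: centre of the plate's underside, on the table; x points along the insert to the OUT (working) side, z up. Two dark steel saddles at x = -44 and +44 mm carry the insert. The tab-lock knob stands beside the rear saddle, its vertical axis at x = -44, y = +100 mm; highest point of it all 98 mm
- holder_seat (a point): Where the middle of the insert lies when seated (45 mm above the table); axes as the holder. Saddles 16 mm thick in x, 64 mm wide, 56 mm high, with 72 mm of free space between them; each has an open-topped slot along x, 24 mm wide, floor 35 mm above the table, flaring at 45 degrees to a 40 mm mouth
- insert_mid (a point): Middle (centre) of the loose steel double-ended insert, 192 mm long, 0.5 kg. Square shank 20 x 20 mm, 112 mm long, between two round shoulders 28 mm across that drop just outside the saddles (4 mm of play each way). x points to the SOCKET end: at the start opposite to the holder's x; z up. Grip the shank across its width, midway between the saddles
- socket_end (a point): Tip of the insert's socket end: a six-sided open tube, 28 mm across, 96 mm from the middle; it must end up on the holder's out side
- blade_end (a point): Tip of the insert's other end: a flat blade 26 mm wide and 6 mm thick, 96 mm from the middle
- knob_grip (a point): On the knob's vertical axis, 86 mm above the table: the place to pinch, fingers closing along this frame's y. The release tabs stand at +y and -y: black plates 26 mm wide, 66 to 98 mm above the table, 58 mm over their outsides, 40 mm when pinched fully in. Below them locking teeth and two stop pins reach 62 mm above the table, 36 mm from the axis. x points along the keeper bar
- keeper (a joint): Angle of knob and keeper bar, rad: 0 = closed, bar across the insert over the rear saddle, locked while the tabs are out (play 0.05); grows clockwise seen from above to a stop at 1.4, the bar swinging to the rear. From 1.0 the insert can be lifted out. Turns only with both tabs pinched (also coming back, for the teeth to pass the pins); stays where left, friction 0.06 N m
- tab_a (a joint): Travel of the tab at +y of the knob_grip frame, m: 0 = sprung out, 0.009 = pinched fully in; spring 3 N rising to about 8.5 N; the tooth clears its pin from about 0.007
- tab_b (a joint): The same for the tab at -y
- screwdriver: Bystander: screwdriver 200 mm long, lying beside the holder on the side away from the knob; leave it alone
- tape_roll: Bystander: roll of black tape, 84 mm across, 19 mm high, near the holder on the knob's side; leave it alone
- impeller: Bystander: three-bladed grey fan impeller lying flat, 156 mm across, 30 mm high, to the left; leave it alone
- rotor: Bystander: steel motor rotor standing upright, 54 mm across, 95 mm high; leave it alone
- tea_cup: Bystander: steel cup, 68 mm across, 75 mm high; leave it alone
- oil_bottle: Bystander: white oil bottle, 52 mm across, 130 mm high; leave it alone
- wrench: Bystander: steel wrench lying flat, nearer the robot than the holder; leave it alone
- keeper_tip (a point): Near the free end of the steel keeper bar, 115 mm from the knob's axis. The bar is fixed to the knob, 120 mm long, 14 mm wide, from 62 to 69 mm above the table
Mind the look-alikes: they are no part of the job. What is shaped like the part that bears insert_mid but green is not meant.

How it is judged:
On the way, in this order (a step that is already met when the one before it is completed fails the run):
1. the keeper bar is unlocked and swung clear of the insert (at least 0.9 rad) (value of joint keeper above 0.9 rad), for 0.2 s.
2. the insert is lifted right out of the slots (z of insert_mid in the frame of holder_seat above 0.04 m), for 0.1 s.
3. the insert lies back in both slots with its socket end out (x of socket_end in the frame of holder_seat above 0.085 m and z of insert_mid in the frame of holder_seat below 0.003 m and angle between the x axis of insert_mid and the x axis of holder, either way round below 0.08 rad), for 0.2 s.
At the end, for the whole second after the job is handed in: Insert at rest in both slots, socket out (middle within 3 mm of seat height, 4 mm sideways, in line within 0.08 rad, socket tip at least 85 mm out from the seat point); keeper bar back across it (under 0.1 rad), both tabs sprung out (under 2 mm) (all of step 3 and z of insert_mid in the frame of holder_seat above -0.003 m and y of insert_mid in the frame of holder_seat between -0.004 and 0.004 m and value of joint keeper below 0.1 rad and value of joint each of tab_a, tab_b below 0.002 m and linear speed of insert below 0.02 m/s); the robot touches nothing.
It fails at once if the insert is dropped (it moves faster than 0.6 m/s near or below slot height, not held) (linear speed of insert above 0.6 m/s and contact force between the fingers and insert below 0.2 N and height (world z) of insert_mid below 0.08 m).
It fails at once if another thing on the bench is moved by more than 40 mm (distance of any of screwdriver, tape_roll, impeller, rotor, tea_cup, oil_bottle, wrench from where it was at the start of the episode above 0.04 m).
It also fails if it takes over 72 s, if anything falls off the work surface, if the arm or the gripper's body presses on something with over 40 N, if the wrist force passes 120 N, or if a joint passes its speed limit or range.

ROBOT

A 6-joint arm with a two-finger parallel gripper is mounted at the origin on the work surface. World frame = base frame: x ahead of the robot, y to its left, z up, the work surface at z = 0. Lengths are in m, angles in rad, forces in N, time in s.
With the tool pointing down it reaches from about 0.35 to 0.775 m from the base axis. Payload 5.5 kg.
Tool frame: the origin (TCP) lies on the mounting face of the last link; the fingertips stand 173 mm ahead of it and the grasp point (between the pads) lies 155 mm ahead of it; z points along the fingers, y is the direction in which the jaws open and shut (so a half turn about z gives the same grasp; the last joint's range is limited). The gripper opens to 85 mm and grips with 20 to 120 N. Pads are 22 mm wide; open, the fingers measure 114 mm over their backs; the gripper's body (76 mm by 85 mm) begins 54 mm behind the grasp point. The pads swing forward as they close: fully open they stand 13 mm farther back than shut.
Start: joints at [-1.309, 0.313, 0.046, 1.304, 0, 1.431], TCP at [0.225, -0.529, 0.405] pointing down, gripper open.
Joint ranges: [-2.76, 2.76], [-0.86, 1.69], [-1.03, 1.26], [-2.2, 2.34], [-1.47, 1.5], [-3.14, 3.14]. Speed limits (rad/s): [2.57, 2.57, 3.14, 3.14, 3.14, 3.14].

INTERFACE

Orientations are given as a unit quaternion [w, x, y, z].
In Python, from workcell import get_state, eyes, env gives the robot as it stands. The module is installed in compiled form; this text tells all that it offers.
- The arm moves only by the tool carry_out, never from a script. Its argument "motion" is a list of rows, each an object of numbers: "jaw": the opening, from -1 (shut) to 1 (fully open); "tx", "ty", "tz": the shift along the tool's x, y, z in cm; "wx", "wy", "wz": the turn, a rotation vector about the tool's x, y, z in degrees. In form: [{"jaw": .., "tx": .., "ty": .., "tz": .., "wx": .., "wy": .., "wz": ..}, ...]. A call has 1 to 20 rows; each row shifts and turns the commanded pose from where the row before left it, along the tool's axes as they then stand; what a row does not reach is not made up. A row lasts 1/8 s, in which the tool goes at most 62.5 mm and 10.7 degrees, less where a joint would pass 70% of its speed; a pose out of reach is approached as far as the arm can. A call with a gripper value outside its range is refused whole. The fingers move at their own pace and stop on an object; "force" is the grip in N (left out, the last holds). Time passes only in rows, so rows that do not move let the fingers close. It gives the time, the measured TCP pose, the force and the opening at its end, in the units of the state.
- get_state(): the state, without advancing time (a new reading comes with each control period).
- eyes.read_camera(name): name is "scene" or "top"; returns the picture (384x512x3 uint8, blue, green, red); there is no depth.
- eyes.calibration(name): a dict with "K" (3x3 intrinsics, pixels), "k1" (the pictures are not rectified: a ray, as slopes to the right and down, at radius r is drawn at 1 + k1 r^2 times it, then the intrinsics apply), "camera_from_world" (4x4, takes a point from world to camera coordinates). Camera axes: x right, y up, looking along -z (the intrinsics and any distortion apply to the point x, -y, -z); pixel columns grow to the right and rows downward; lengths in m; the calibration is good to about 2 mm. A picture is of the moment at which its call begins. calibration takes no time and is no camera call.
- env.hand_in(): hands the job in, once; it reports no verdict.
The state is a dict: "clock": time; "joint_pos": joint angles; "qvel": joint speeds; "tau": joint torques, N m; "tcp_pos": TCP position; "orientation": TCP orientation; "wrist_force": force on the tool from outside, world axes, zero at the start; "ft_torque": the same for the moment, N m; "finger_gap": finger opening in m.
Only numpy, scipy, OpenCV 4.12 (cv2) and the standard library are available. Lean on these libraries where they do the work, as an engineer would, in place of code of your own. Each camera call takes 0.05 s, during which the arm holds its last target.

## Working session

There is one attempt and no reset: what is moved stays moved. The work goes in short steps, Python scripts to look and compute and a tool call to move; the robot and the scene stay as the last step left them, time stands still between calls to the robot, and variables do not carry over. Pictures are saved under pics/ and viewed, and the job is handed in when it is done.

Besides the shell and the picture viewer there is one more tool, called after "Emit:" in YAML: its name, and indented under it one key for each argument. carry_out: Moves the arm, as the interface text tells. Its arguments: {"type":"object","properties":{"motion":{"type":"array"},"force":{"type":"number"}},"required":["motion"]}

```bash
mkdir -p pics; python3 - <<'E'
from workcell import get_state, eyes, env
import cv2
for n in ("scene","top"):
    im=eyes.read_camera(n); cv2.imwrite(f"pics/{n}0.png",im)
    c=eyes.calibration(n); print(n,c)
print(get_state())
E
```

```text
scene {'K': array([[419.33088966,   0.        , 255.4333946 ],
       [  0.        , 419.33088966, 187.92496105],
       [  0.        ,   0.        ,   1.        ]]), 'k1': -0.14760192661780777, 'camera_from_world': array([[ 6.40606904e-01,  7.67868990e-01, -8.81116822e-05,
        -3.73852216e-01],
       [-4.17280153e-01,  3.48218919e-01,  8.39416975e-01,
         1.60043646e-01],
       [ 6.44592947e-01, -5.37699542e-01,  5.43487934e-01,
        -1.51477281e+00],
       [ 0.00000000e+00,  0.00000000e+00,  0.00000000e+00,
         1.00000000e+00]])}
top {'K': array([[396.75358001,   0.        , 257.10663529],
       [  0.        , 396.75358001, 196.54219414],
       [  0.        ,   0.        ,   1.        ]]), 'k1': 0.031620241548712014, 'camera_from_world': array([[ 0.01743629, -0.99975651, -0.01352385,  0.02568407],
       [ 0.99233683,  0.0156489 ,  0.12256726, -0.56211133],
       [-0.12232579, -0.01555733,  0.99236806, -1.14551436],
       [ 0.        ,  0.        ,  0.        ,  1.        ]])}
{'clock': 0.1, 'joint_pos': array([-1.30861818e+00,  3.13923200e-01,  4.51109507e-02,  1.30358868e+00,
       -1.12859124e-05,  1.43117389e+00]), 'qvel': array([-0.00018919, -0.00187002,  0.00222721,  0.00075654,  0.00032794,
       -0.00049468]), 'tau': array([ 1.78233095e-03, -4.81725705e+01,  2.99244368e+01,  1.27271455e-02,
       -1.82792010e-04,  6.18463275e-06]), 'tcp_pos': array([ 0.22480334, -0.52905374,  0.40390651]), 'orientation': array([-8.00451158e-04,  9.79887004e-01,  1.99551537e-01, -5.47649805e-05]), 'wrist_force': array([-0.3473033 ,  0.05630569,  0.00837338]), 'ft_torque': array([-0.00173078, -0.02557386, -0.0100255 ]), 'finger_gap': 0.08539696627908838}
```

View pics/scene0.png

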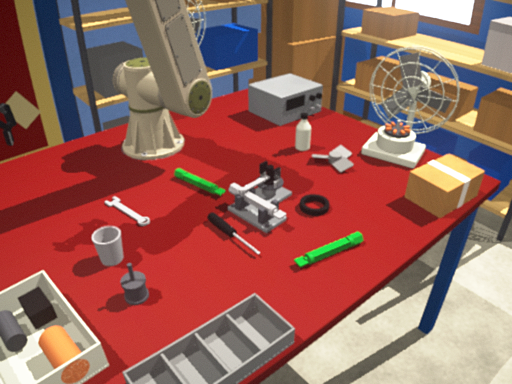

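View pics/top0.png

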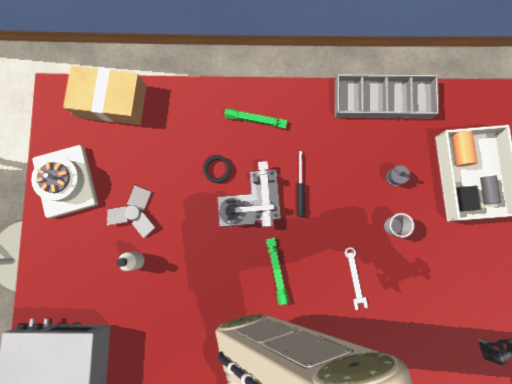

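The scene picture shows the holder with its steel insert at about (262,205), and the top picture shows it at about (265,193). Things that could be taken for the insert, in top-view pixels:
- the steel piece in the holder (265,193), which is the one I want
- a green look-alike at (256,118)
- a green look-alike at (277,271)
- the wrench (356,278) and the screwdriver (301,185), which are only roughly similar

I'll check the choice in a close crop.

```bash
python3 - <<'E'
import cv2,numpy as np
a=cv2.imread("pics/top0.png")[150:240,200:310]; cv2.imwrite("pics/c_top0.png",cv2.resize(a,None,fx=6.5,fy=6.5,interpolation=cv2.INTER_CUBIC))
a=cv2.imread("pics/scene0.png")[150:240,215:335]; cv2.imwrite("pics/c_sc0.png",cv2.resize(a,None,fx=6.5,fy=6.5,interpolation=cv2.INTER_CUBIC))
E
```

```text
(no output)
```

View pics/c_top0.png

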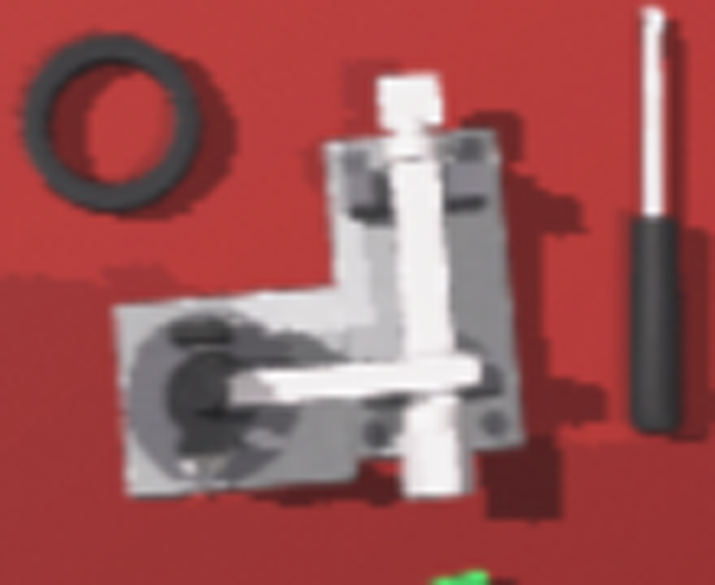

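View pics/c_sc0.png

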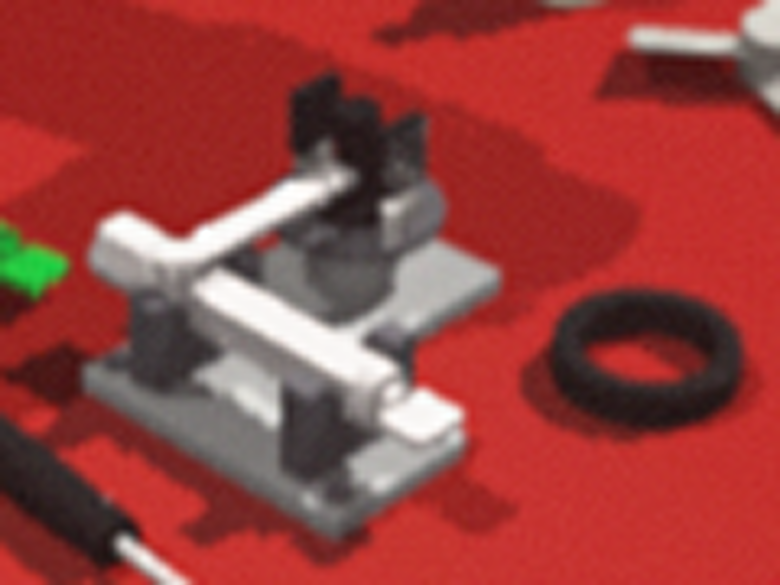

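The crop confirms it. The steel insert lies in the dark saddles with its blade up and out in the top view (tip about (263,161)) and its socket at the rear (about (267,226)). The keeper bar runs from the knob (about (232,209)) across the insert. Next I'll measure.

```bash
cat > h.py <<'E'
import numpy as np,cv2
from workcell import get_state, eyes, env
from scipy.spatial.transform import Rotation as R
def ray(n,uv):
    c=eyes.calibration(n);K=c["K"];T=c["camera_from_world"]
    d=(np.array(uv,float)-K[:2,2])/K[0,0]
    rd=np.hypot(*d); r=rd
    for _ in range(20): r=rd/(1+c["k1"]*r*r)
    if rd>0:d=d*r/rd
    v=T[:3,:3].T@np.array([d[0],-d[1],-1]); o=-T[:3,:3].T@T[:3,3]
    return o,v
def onz(n,uv,z):
    o,v=ray(n,uv); return o+v*(z-o[2])/v[2]
def proj(n,p):
    c=eyes.calibration(n);K=c["K"];T=c["camera_from_world"]
    q=T[:3,:3]@np.array(p)+T[:3,3]; d=np.array([q[0],-q[1]])/-q[2]
    return K[:2,2]+K[0,0]*d*(1+c["k1"]*(d@d))
def tri(uv1,uv2,n1="top",n2="scene"):
    o1,v1=ray(n1,uv1);o2,v2=ray(n2,uv2)
    s=np.linalg.lstsq(np.c_[v1,-v2],o2-o1,rcond=None)[0]
    a=o1+s[0]*v1;b=o2+s[1]*v2
    return (a+b)/2,np.linalg.norm(a-b)
E
python3 - <<'E'
from h import *
im=cv2.imread("pics/top0.png")
g=im.min(axis=2).astype(int)
print(g[158:232:3,254:278])
pts={"pTL":((325,143),.012),"pTR":((495,130),.012),"pBR":((523,443),.012),"bladetip":((409,75),.048),"socktip":((436,495),.050),
"bar0":((240,388),.069),"bartip":((480,370),.069),"knobplateTL":((113,308),.012),"knobplateBL":((127,495),.012),"tabA":((200,328),.098),"tabB":((210,440),.098)}
for k,(c,z) in pts.items():
    uv=np.array(c)/6.5+[200,150]-0.5+0.5/6.5; print(k,uv,onz("top",uv,z)[:2])
E
```

```text
[[ 61  62  62  61  62  61  61  62  62  62  61  60  61  60  61  60  61  60
   61  60  61  60  61  61]
 [ 55  56  55  60  88 111 113 121 136 153 159 162 152 110  68  60  60  61
   61  61  60  61  61  61]
 [ 56  55  55  85 189 238 239 239 239 239 239 238 230 180  86  60  60  60
   60  61  61  60  61  60]
 [ 58  55  55  73 154 223 238 239 238 237 236 237 240 222 103  61  60  59
   54  45  45  44  44  44]
 [ 64  68  73  75  93 123 169 225 239 229 207 170 131 116 109 117 132 130
  124 127 127 111  71  44]
 [136 134 153 181 189 215 238 244 244 238 225 211 180 145 126 112 100  88
   87  94 117 135 117  58]
 [121 122 126 122 121 150 216 239 240 240 239 238 229 179 115 126 130 131
  131 132 134 133 111  56]
 [133 131 124 101  83  93 168 230 239 240 239 239 240 222 125 123 127 127
  127 128 130 131 113  63]
 [ 80  66  66  63  59  68 131 214 238 239 239 239 237 215 114  84  89  96
   98 104 121 133 118  76]
 [216 204 181 179 179 180 183 217 238 240 239 239 237 221 162 138 137 137
  136 136 136 136 135 112]
 [216 208 190 187 188 186 179 212 238 239 239 239 238 230 193 144 136 136
  136 136 135 13
[... 1378 characters left out ...]
 52  52  51  52  52
   52  52  51  50  50  50]]
pTL [249.57692308 171.57692308] [0.64092969 0.05972812]
pTR [275.73076923 169.57692308] [ 0.64831936 -0.02008757]
pBR [280.03846154 217.73076923] [ 0.50125248 -0.03476682]
bladetip [262.5        161.11538462] [0.66632267 0.02062561]
socktip [266.65384615 225.73076923] [0.47464868 0.00552047]
bar0 [236.5        209.26923077] [0.51954791 0.09314123]
bartip [273.42307692 206.5       ] [ 0.5292634  -0.01296781]
knobplateTL [216.96153846 196.96153846] [0.56120823 0.15720252]
knobplateBL [219.11538462 225.73076923] [0.47416265 0.14809625]
tabA [230.34615385 200.03846154] [0.54271481 0.10913337]
tabB [231.88461538 217.26923077] [0.49427335 0.10357231]
```

Emit:
carry_out:
  motion:
    - {"jaw":1,"wz":-9.03}
    - {"jaw":1,"wz":-9.03}
    - {"jaw":1,"wz":-9.03}
    - {"jaw":1,"wz":-9.03}
    - {"jaw":1,"wz":-9.03}
    - {"jaw":1,"wz":-9.03}
    - {"jaw":1,"wz":-9.03}
    - {"jaw":1,"wz":-9.03}
    - {"jaw":1,"tx":5.05,"ty":2.92}
    - {"jaw":1,"tx":5.05,"ty":2.92}
    - {"jaw":1,"tx":5.05,"ty":2.92}
    - {"jaw":1,"tx":5.05,"ty":2.92}
    - {"jaw":1,"tx":5.05,"ty":2.92}
    - {"jaw":1,"tx":5.05,"ty":2.92}
    - {"jaw":1,"tx":5.05,"ty":2.92}
    - {"jaw":1,"tx":5.05,"ty":2.92}
    - {"jaw":1,"tx":5.05,"ty":2.92}
    - {"jaw":1,"tx":5.05,"ty":2.92}
    - {"jaw":1,"tx":5.05,"ty":2.92}
    - {"jaw":1,"tx":5.05,"ty":2.92}
  force: 40

```text
invalid input at $.motion[0]: expected keys jaw, tx, ty, tz, wx, wy, wz
```

```bash
cat >> h.py <<'E'
def st(tgt=None,yaw=None):
    s=get_state();q=s["orientation"];M=R.from_quat([q[1],q[2],q[3],q[0]]).as_matrix()
    print("t",round(s["clock"],2),"tcp",s["tcp_pos"].round(4),"xyaw",np.degrees(np.arctan2(M[1,0],M[0,0])).round(2),"z",M[:,2].round(4),"j",s["joint_pos"].round(3),"F",s["wrist_force"].round(2),"T",s["ft_torque"].round(2),"gap",round(s["finger_gap"],4))
    if tgt is not None: print("tool delta cm",(M.T@(np.array(tgt)-s["tcp_pos"])*100).round(2))
E
python3 -c "
from h import *
st([.518,.107,.240])
for n in ('scene','top'): cv2.imwrite(f'pics/{n}1.png',eyes.read_camera(n))
a=cv2.imread('pics/scene1.png')[60:240,180:340]; cv2.imwrite('pics/c1.png',cv2.resize(a,None,fx=3.3,fy=3.3,interpolation=cv2.INTER_CUBIC))
"
```

```text
t 0.1 tcp [ 0.2248 -0.5291  0.4039] xyaw 23.02 z [-4.0e-04  1.5e-03 -1.0e+00] j [-1.309  0.314  0.045  1.304 -0.     1.431] F [-0.35  0.06  0.01] T [-0.   -0.03 -0.01] gap 0.0854
tool delta cm [ 51.86 -47.05  16.48]
```

View pics/c1.png

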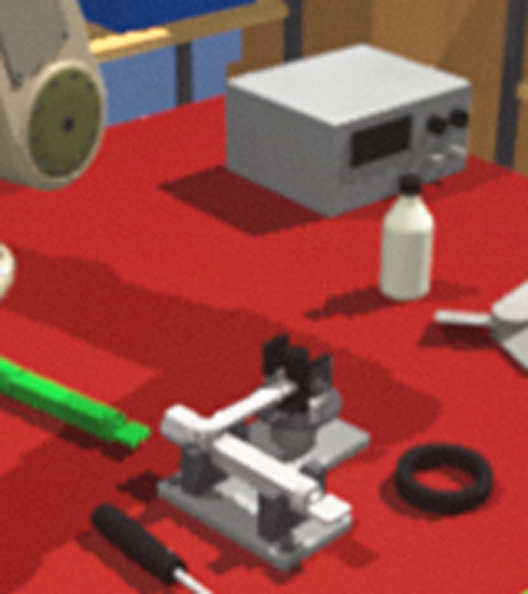

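The call was refused because every row needs all seven keys, and the picture shows nothing has moved. I'll resend it with full rows.

Emit:
carry_out:
  motion:
    - {"jaw":1,"tx":0,"ty":0,"tz":0,"wx":0,"wy":0,"wz":-9.03}
    - {"jaw":1,"tx":0,"ty":0,"tz":0,"wx":0,"wy":0,"wz":-9.03}
    - {"jaw":1,"tx":0,"ty":0,"tz":0,"wx":0,"wy":0,"wz":-9.03}
    - {"jaw":1,"tx":0,"ty":0,"tz":0,"wx":0,"wy":0,"wz":-9.03}
    - {"jaw":1,"tx":0,"ty":0,"tz":0,"wx":0,"wy":0,"wz":-9.03}
    - {"jaw":1,"tx":0,"ty":0,"tz":0,"wx":0,"wy":0,"wz":-9.03}
    - {"jaw":1,"tx":0,"ty":0,"tz":0,"wx":0,"wy":0,"wz":-9.03}
    - {"jaw":1,"tx":0,"ty":0,"tz":0,"wx":0,"wy":0,"wz":-9.03}
    - {"jaw":1,"tx":5.05,"ty":2.92,"tz":0,"wx":0,"wy":0,"wz":0}
    - {"jaw":1,"tx":5.05,"ty":2.92,"tz":0,"wx":0,"wy":0,"wz":0}
    - {"jaw":1,"tx":5.05,"ty":2.92,"tz":0,"wx":0,"wy":0,"wz":0}
    - {"jaw":1,"tx":5.05,"ty":2.92,"tz":0,"wx":0,"wy":0,"wz":0}
    - {"jaw":1,"tx":5.05,"ty":2.92,"tz":0,"wx":0,"wy":0,"wz":0}
    - {"jaw":1,"tx":5.05,"ty":2.92,"tz":0,"wx":0,"wy":0,"wz":0}
    - {"jaw":1,"tx":5.05,"ty":2.92,"tz":0,"wx":0,"wy":0,"wz":0}
    - {"jaw":1,"tx":5.05,"ty":2.92,"tz":0,"wx":0,"wy":0,"wz":0}
    - {"jaw":1,"tx":5.05,"ty":2.92,"tz":0,"wx":0,"wy":0,"wz":0}
    - {"jaw":1,"tx":5.05,"ty":2.92,"tz":0,"wx":0,"wy":0,"wz":0}
    - {"jaw":1,"tx":5.05,"ty":2.92,"tz":0,"wx":0,"wy":0,"wz":0}
    - {"jaw":1,"tx":5.05,"ty":2.92,"tz":0,"wx":0,"wy":0,"wz":0}
  force: 40

```text
clock: 2.7
tcp_pos: [0.5187, 0.1083, 0.4047]
orientation: [0.0, 0.674, 0.739, 0.0]
wrist_force: [0.6, -1.4, 0.2]
finger_gap: 0.0855
```

```bash
python3 -c "
from h import *
st([.518,.107,.240])
for n in ('scene',): cv2.imwrite(f'pics/{n}2.png',eyes.read_camera(n))
a=cv2.imread('pics/scene2.png')[60:240,180:340]; cv2.imwrite('pics/c2.png',cv2.resize(a,None,fx=3.3,fy=3.3,interpolation=cv2.INTER_CUBIC))
"
```

```text
t 2.7 tcp [0.5187 0.1083 0.4047] xyaw 95.27 z [ 4.e-04 -3.e-04 -1.e+00] j [ 0.054  0.225 -0.072  1.274 -0.     1.533] F [ 0.58 -1.44  0.22] T [-0.07 -0.05 -0.  ] gap 0.0855
tool delta cm [-0.12 -0.09 16.47]
```

View pics/c2.png

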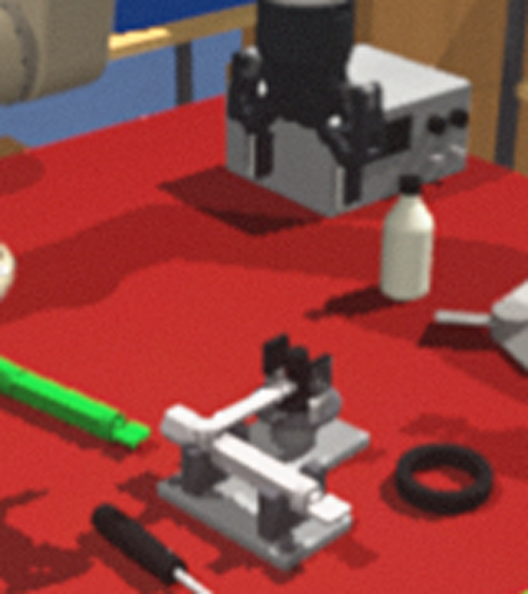

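```bash
python3 -c "
from h import *
im=cv2.imread('pics/scene2.png')[150:190,250:295]; cv2.imwrite('pics/c3.png',cv2.resize(im,None,fx=14,fy=14,interpolation=cv2.INTER_CUBIC))
k=np.array([.518,.107,.098]);x=np.array([.9957,.0924,0])
for s in(-.029,-.02,0,.02,.029): print(s,proj('scene',k+s*x), (proj('scene',k+s*x)-[250,150]+.5)*14)
"
```

```text
-0.029 [262.25821987 161.94669911] [178.61507821 174.25378759]
-0.02 [264.52218176 163.03843433] [210.31054465 189.53808069]
0 [269.62582403 165.50067055] [281.76153644 224.00938769]
0.02 [274.83139356 168.01371018] [354.6395098  259.19194246]
0.029 [277.20773359 169.1614589 ] [387.90827025 275.26042454]
```

View pics/c3.png

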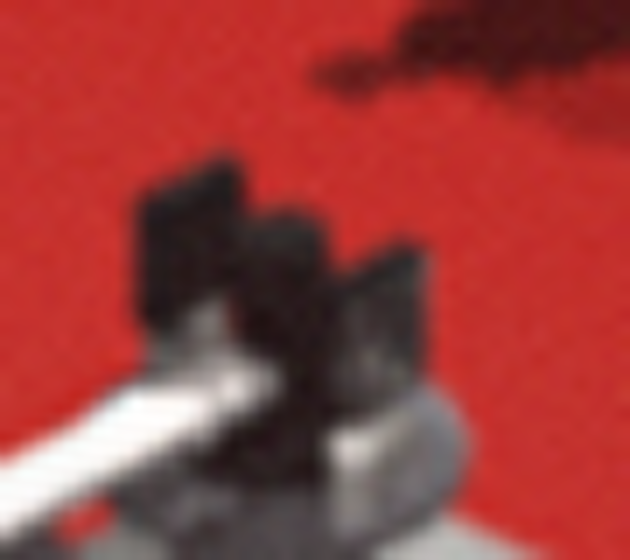

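The tabs sit where predicted, within 1–2 mm in the enlarged crop (outer faces about (178,178) and (390,265)). I'll go down and pinch.

Emit:
carry_out:
  motion:
    - {"jaw":1,"tx":-0.1,"ty":-0.1,"tz":4,"wx":0,"wy":0,"wz":0}
    - {"jaw":1,"tx":0,"ty":0,"tz":4,"wx":0,"wy":0,"wz":0}
    - {"jaw":1,"tx":0,"ty":0,"tz":4,"wx":0,"wy":0,"wz":0}
    - {"jaw":1,"tx":0,"ty":0,"tz":2.4,"wx":0,"wy":0,"wz":0}
    - {"jaw":1,"tx":0,"ty":0,"tz":2,"wx":0,"wy":0,"wz":0}
    - {"jaw":1,"tx":0,"ty":0,"tz":0,"wx":0,"wy":0,"wz":0}
    - {"jaw":1,"tx":0,"ty":0,"tz":0,"wx":0,"wy":0,"wz":0}

```text
clock: 3.62
tcp_pos: [0.5176, 0.1052, 0.2414]
orientation: [0.0, 0.674, 0.739, 0.0]
wrist_force: [0.0, 0.9, 0.1]
finger_gap: 0.0854
```

```bash
python3 -c "
from h import *
st([.518,.107,.240])
for n in ('scene',): cv2.imwrite(f'pics/{n}3.png',eyes.read_camera(n))
a=cv2.imread('pics/scene3.png')[90:240,200:340]; cv2.imwrite('pics/c4.png',cv2.resize(a,None,fx=4,fy=4,interpolation=cv2.INTER_CUBIC))
"
```

```text
t 3.62 tcp [0.5176 0.1052 0.2414] xyaw 95.26 z [ 7.e-04 -1.e-04 -1.e+00] j [ 0.048  0.332 -0.35   0.889 -0.     1.528] F [0.04 0.87 0.15] T [ 0.   -0.01  0.02] gap 0.0854
tool delta cm [0.18 0.05 0.14]
```

View pics/c4.png

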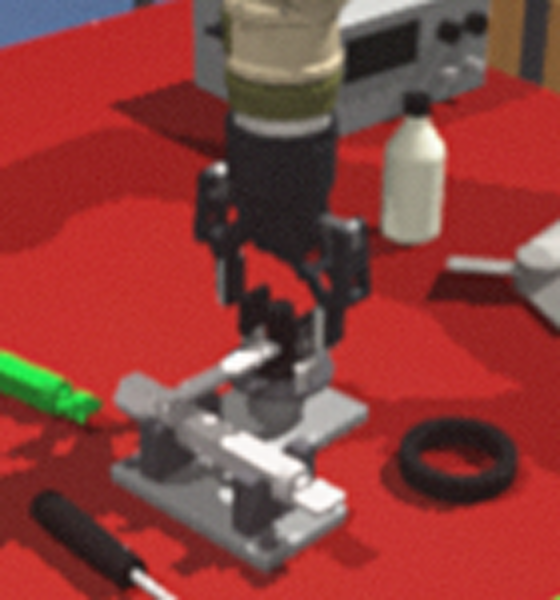

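The fingers straddle the tabs, with pads on both sides of the knob at about (280,300). Now I'll trim the position slightly and pinch.

Emit:
carry_out:
  motion:
    - {"jaw":1,"tx":0.15,"ty":0.05,"tz":0,"wx":0,"wy":0,"wz":0}
    - {"jaw":-0.2,"tx":0,"ty":0,"tz":0.1,"wx":0,"wy":0,"wz":0}
    - {"jaw":-0.4,"tx":0,"ty":0,"tz":0,"wx":0,"wy":0,"wz":0}
    - {"jaw":-0.4,"tx":0,"ty":0,"tz":0,"wx":0,"wy":0,"wz":0}
    - {"jaw":-0.4,"tx":0,"ty":0,"tz":0,"wx":0,"wy":0,"wz":0}
    - {"jaw":-0.4,"tx":0,"ty":0,"tz":0,"wx":0,"wy":0,"wz":0}
  force: 40

```text
clock: 4.42
tcp_pos: [0.5168, 0.1068, 0.2412]
orientation: [-0.0, 0.674, 0.739, -0.0]
wrist_force: [-6.4, -1.4, 13.4]
finger_gap: 0.0362
```

```bash
python3 -c "
from h import *
st([.518,.107,.240])"
```

```text
t 4.42 tcp [0.5168 0.1068 0.2412] xyaw 95.27 z [-9.e-04 -4.e-04 -1.e+00] j [ 0.052  0.332 -0.35   0.89  -0.     1.53 ] F [-6.37 -1.42 13.42] T [-0.17  1.44  0.05] gap 0.0362
tool delta cm [0.01 0.12 0.12]
```

```bash
python3 -c "
from h import *
for n in ('scene','top'): cv2.imwrite(f'pics/{n}5.png',eyes.read_camera(n))
a=cv2.imread('pics/scene5.png')[130:200,240:310]; cv2.imwrite('pics/c5.png',cv2.resize(a,None,fx=8,fy=8,interpolation=cv2.INTER_CUBIC));st()
"
```

```text
t 4.53 tcp [0.5168 0.1068 0.2412] xyaw 95.28 z [-8.e-04 -4.e-04 -1.e+00] j [ 0.052  0.332 -0.35   0.89  -0.     1.53 ] F [-6.6  -1.   14.64] T [-0.2   1.54  0.05] gap 0.0359
```

View pics/c5.png

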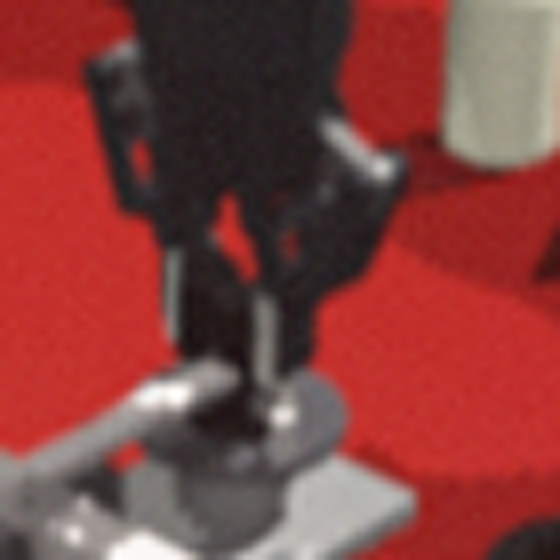

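Both pads hold the tabs (pinch at about (220,320) in the crop), but the tool is being pushed up by 14 N. I'll raise it 3 mm, then try the first turn.

Emit:
carry_out:
  motion:
    - {"jaw":-0.4,"tx":0,"ty":-0.05,"tz":-0.2,"wx":0,"wy":0,"wz":0}
    - {"jaw":-0.4,"tx":0,"ty":0,"tz":-0.1,"wx":0,"wy":0,"wz":0}
    - {"jaw":-0.4,"tx":0,"ty":0,"tz":0,"wx":0,"wy":0,"wz":4}
    - {"jaw":-0.4,"tx":0,"ty":0,"tz":0,"wx":0,"wy":0,"wz":4}
    - {"jaw":-0.4,"tx":0,"ty":0,"tz":0,"wx":0,"wy":0,"wz":0}
  force: 40

```text
clock: 5.15
tcp_pos: [0.5167, 0.1067, 0.2416]
orientation: [-0.001, 0.724, 0.69, -0.001]
wrist_force: [-0.2, 0.3, -9.4]
finger_gap: 0.0357
```

```bash
python3 -c "
from h import *
st([.518,.107,.240])"
```

```text
t 5.15 tcp [0.5167 0.1067 0.2416] xyaw 87.29 z [-2.2e-03 -2.0e-04 -1.0e+00] j [ 0.051  0.332 -0.349  0.892 -0.     1.669] F [-0.24  0.28 -9.4 ] T [ 0.04 -0.17 -0.08] gap 0.0357
tool delta cm [0.04 0.13 0.16]
```

The knob turned 8° with only about 0.08 N·m of resistance, so it is unlocked. I'll keep turning.

Emit:
carry_out:
  motion:
    - {"jaw":-0.4,"tx":0,"ty":0,"tz":0.1,"wx":0,"wy":0,"wz":8}
    - {"jaw":-0.4,"tx":0,"ty":0,"tz":0,"wx":0,"wy":0,"wz":8}
    - {"jaw":-0.4,"tx":0,"ty":0,"tz":0,"wx":0,"wy":0,"wz":8}
    - {"jaw":-0.4,"tx":0,"ty":0,"tz":0,"wx":0,"wy":0,"wz":8}
    - {"jaw":-0.4,"tx":0,"ty":0,"tz":0,"wx":0,"wy":0,"wz":8}
    - {"jaw":-0.4,"tx":0,"ty":0,"tz":0,"wx":0,"wy":0,"wz":8}
    - {"jaw":-0.4,"tx":0,"ty":0,"tz":0,"wx":0,"wy":0,"wz":8}
    - {"jaw":-0.4,"tx":0,"ty":0,"tz":0,"wx":0,"wy":0,"wz":8}
    - {"jaw":-0.4,"tx":0,"ty":0,"tz":0,"wx":0,"wy":0,"wz":0}
    - {"jaw":-0.4,"tx":0,"ty":0,"tz":0,"wx":0,"wy":0,"wz":0}

```text
clock: 6.4
tcp_pos: [0.5157, 0.1073, 0.2415]
orientation: [-0.001, 0.979, 0.203, -0.002]
wrist_force: [-5.7, 3.2, 1.0]
finger_gap: 0.0354
```

```bash
python3 -c "
from h import *
st([.518,.107,.240])
for n in ('scene',): cv2.imwrite(f'pics/{n}6.png',eyes.read_camera(n))
a=cv2.imread('pics/scene6.png')[110:240,210:340]; cv2.imwrite('pics/c6.png',cv2.resize(a,None,fx=4.5,fy=4.5,interpolation=cv2.INTER_CUBIC))
"
```

```text
t 6.4 tcp [0.5157 0.1073 0.2415] xyaw 23.38 z [-0.0038  0.0014 -1.    ] j [ 5.200e-02  3.310e-01 -3.500e-01  8.930e-01  2.000e-03  2.786e+00] F [-5.68  3.18  1.04] T [ 0.55  1.04 -0.08] gap 0.0354
tool delta cm [0.2  0.12 0.15]
```

View pics/c6.png

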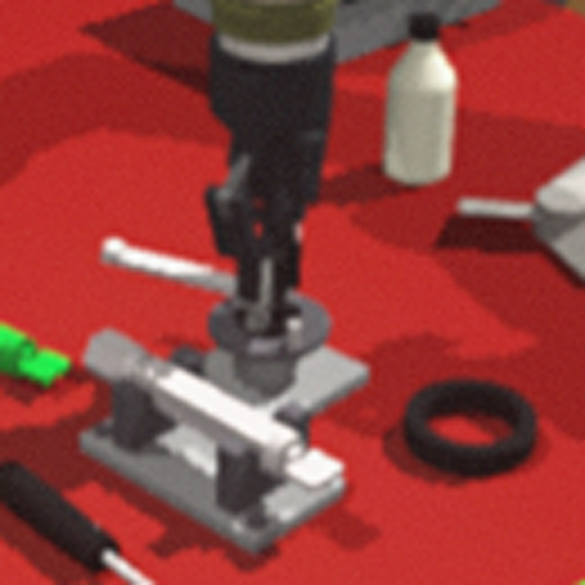

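The bar is swung back by about 72° (tip at about (110,250) in the crop) and the insert is uncovered. Now I'll release and go up.

Emit:
carry_out:
  motion:
    - {"jaw":0.4,"tx":0,"ty":0,"tz":0,"wx":0,"wy":0,"wz":0}
    - {"jaw":1,"tx":0,"ty":0,"tz":0,"wx":0,"wy":0,"wz":0}
    - {"jaw":1,"tx":0,"ty":0,"tz":0,"wx":0,"wy":0,"wz":0}
    - {"jaw":1,"tx":0,"ty":0,"tz":0,"wx":0,"wy":0,"wz":0}
    - {"jaw":1,"tx":0,"ty":0,"tz":-3,"wx":0,"wy":0,"wz":0}
    - {"jaw":1,"tx":0,"ty":0,"tz":-4,"wx":0,"wy":0,"wz":0}
    - {"jaw":1,"tx":0,"ty":0,"tz":-4,"wx":0,"wy":0,"wz":9.05}
    - {"jaw":1,"tx":0,"ty":0,"tz":0,"wx":0,"wy":0,"wz":9.05}
    - {"jaw":1,"tx":0,"ty":0,"tz":0,"wx":0,"wy":0,"wz":0}

```text
clock: 7.58
tcp_pos: [0.5174, 0.1066, 0.3526]
orientation: [0.0, 0.999, 0.046, 0.001]
wrist_force: [0.2, 0.2, 0.4]
finger_gap: 0.0852
```

```bash
python3 -c "
from h import *
st([.5705,.0128,.203])
for n in ('scene','top'): cv2.imwrite(f'pics/{n}7.png',eyes.read_camera(n))
a=cv2.imread('pics/scene7.png')[110:240,210:340]; b=cv2.imread('pics/top7.png')[150:260,200:310]
cv2.imwrite('pics/c7.png',np.hstack([cv2.resize(a,(400,400),interpolation=cv2.INTER_CUBIC),cv2.resize(b,(400,400),interpolation=cv2.INTER_CUBIC)]))
"
```

```text
t 7.58 tcp [0.5174 0.1066 0.3526] xyaw 5.25 z [ 2.1e-03 -1.0e-04 -1.0e+00] j [ 0.051  0.244 -0.177  1.148 -0.     3.101] F [0.24 0.19 0.41] T [ 0.01  0.03 -0.02] gap 0.0852
tool delta cm [ 4.39  9.83 14.97]
```

View pics/c7.png

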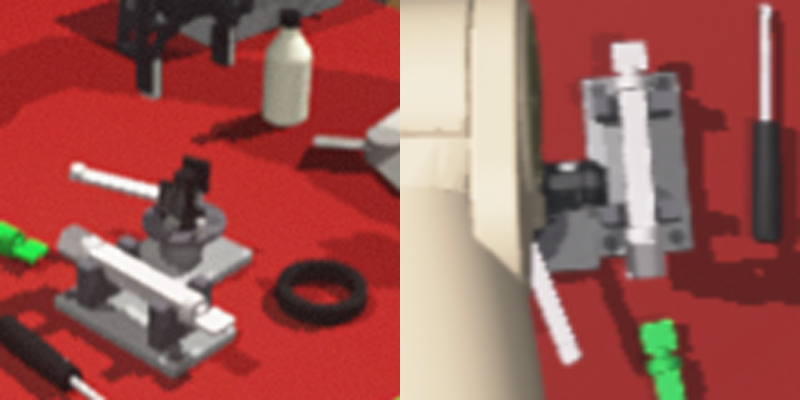

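The left view shows the bar swung to the rear and the insert free. The right view shows the insert undisturbed. I'll move over the shank and go down.

Emit:
carry_out:
  motion:
    - {"jaw":1,"tx":2.2,"ty":4.9,"tz":0,"wx":0,"wy":0,"wz":0}
    - {"jaw":1,"tx":2.2,"ty":4.9,"tz":0,"wx":0,"wy":0,"wz":0}
    - {"jaw":1,"tx":0,"ty":0,"tz":0,"wx":0,"wy":0,"wz":0}
    - {"jaw":1,"tx":0,"ty":0,"tz":4,"wx":0,"wy":0,"wz":0}
    - {"jaw":1,"tx":0,"ty":0,"tz":3,"wx":0,"wy":0,"wz":0}
    - {"jaw":1,"tx":0,"ty":0,"tz":0,"wx":0,"wy":0,"wz":0}
    - {"jaw":1,"tx":0,"ty":0,"tz":0,"wx":0,"wy":0,"wz":0}

```text
clock: 8.55
tcp_pos: [0.5699, 0.0136, 0.2825]
orientation: [0.0, 0.999, 0.046, 0.0]
wrist_force: [-0.3, 0.3, 0.5]
finger_gap: 0.0856
```

```bash
python3 -c "
from h import *
st([.5705,.0128,.203])
for n in ('scene','top'): cv2.imwrite(f'pics/{n}8.png',eyes.read_camera(n))
a=cv2.imread('pics/scene8.png')[110:240,210:340]; b=cv2.imread('pics/top8.png')[150:260,200:310]
cv2.imwrite('pics/c8.png',np.hstack([cv2.resize(a,(400,400),interpolation=cv2.INTER_CUBIC),cv2.resize(b,(400,400),interpolation=cv2.INTER_CUBIC)]))
"
```

```text
t 8.55 tcp [0.5699 0.0136 0.2825] xyaw 5.23 z [ 5.e-04 -0.e+00 -1.e+00] j [-0.117  0.368 -0.184  1.019  0.     2.933] F [-0.29  0.27  0.5 ] T [-0.02  0.01 -0.01] gap 0.0856
tool delta cm [0.05 0.08 7.95]
```

View pics/c8.png

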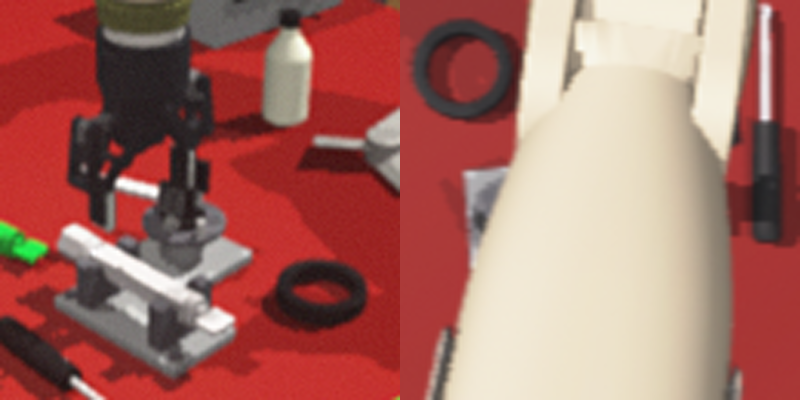

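The fingers straddle the insert line (crop, about (140,200)). I'll go down and grip.

Emit:
carry_out:
  motion:
    - {"jaw":1,"tx":0.05,"ty":0.08,"tz":3,"wx":0,"wy":0,"wz":0}
    - {"jaw":1,"tx":0,"ty":0,"tz":3,"wx":0,"wy":0,"wz":0}
    - {"jaw":1,"tx":0,"ty":0,"tz":1.9,"wx":0,"wy":0,"wz":0}
    - {"jaw":1,"tx":0,"ty":0,"tz":0,"wx":0,"wy":0,"wz":0}
    - {"jaw":0,"tx":0,"ty":0,"tz":0,"wx":0,"wy":0,"wz":0}
    - {"jaw":-1,"tx":0,"ty":0,"tz":0,"wx":0,"wy":0,"wz":0}
    - {"jaw":-1,"tx":0,"ty":0,"tz":0,"wx":0,"wy":0,"wz":0}
    - {"jaw":-1,"tx":0,"ty":0,"tz":0,"wx":0,"wy":0,"wz":0}
    - {"jaw":-1,"tx":0,"ty":0,"tz":0,"wx":0,"wy":0,"wz":0}
  force: 70

```text
clock: 9.78
tcp_pos: [0.5707, 0.0124, 0.2036]
orientation: [0.0, 0.999, 0.045, 0.001]
wrist_force: [-1.2, 0.1, 5.3]
finger_gap: 0.0187
```

```bash
python3 -c "
from h import *
st([.5705,.0128,.203])"
```

```text
t 9.78 tcp [0.5707 0.0124 0.2036] xyaw 5.17 z [ 0.0014  0.     -1.    ] j [-0.119  0.443 -0.285  0.842  0.     2.932] F [-1.15  0.05  5.29] T [ 0.2   0.17 -0.01] gap 0.0187
tool delta cm [-0.02 -0.04  0.06]
```

Emit:
carry_out:
  motion:
    - {"jaw":-1,"tx":0,"ty":0,"tz":-1,"wx":0,"wy":0,"wz":0}
    - {"jaw":-1,"tx":0,"ty":0,"tz":-2,"wx":0,"wy":0,"wz":0}
    - {"jaw":-1,"tx":0,"ty":0,"tz":-3,"wx":0,"wy":0,"wz":0}
    - {"jaw":-1,"tx":0,"ty":0,"tz":-3,"wx":0,"wy":0,"wz":0}
    - {"jaw":-1,"tx":0,"ty":0,"tz":-2,"wx":0,"wy":0,"wz":0}
    - {"jaw":-1,"tx":0,"ty":0,"tz":-1,"wx":0,"wy":0,"wz":0}
    - {"jaw":-1,"tx":0,"ty":0,"tz":0,"wx":0,"wy":0,"wz":0}

```text
clock: 10.65
tcp_pos: [0.5703, 0.0123, 0.3226]
orientation: [0.0, 0.999, 0.045, -0.0]
wrist_force: [0.6, 0.1, -5.9]
finger_gap: 0.0185
```

```bash
python3 -c "
from h import *
st([.5705,.0128,.203])
for n in ('scene','top'): cv2.imwrite(f'pics/{n}9.png',eyes.read_camera(n))
a=cv2.imread('pics/scene9.png')[110:240,210:340]; b=cv2.imread('pics/top9.png')[150:260,200:310]
cv2.imwrite('pics/c9.png',np.hstack([cv2.resize(a,(400,400),interpolation=cv2.INTER_CUBIC),cv2.resize(b,(400,400),interpolation=cv2.INTER_CUBIC)]))
"
```

```text
t 10.65 tcp [0.5703 0.0123 0.3226] xyaw 5.16 z [-1.e-04 -1.e-04 -1.e+00] j [-0.119  0.341 -0.119  1.111 -0.     2.933] F [ 0.58  0.13 -5.89] T [ 0.03 -0.09 -0.06] gap 0.0185
tool delta cm [ 0.02 -0.05 11.96]
```

View pics/c9.png

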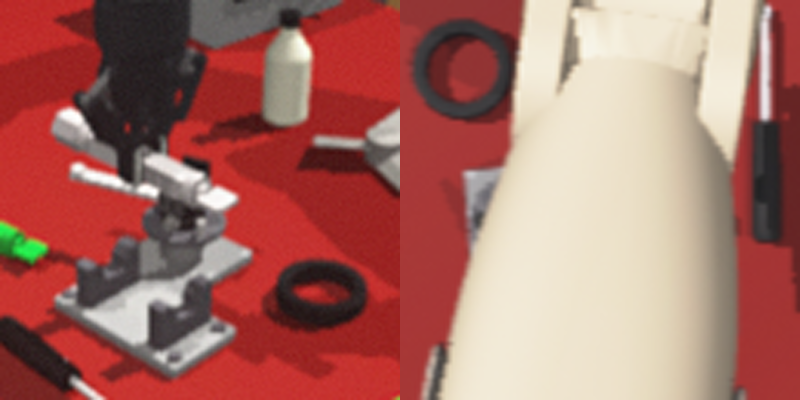

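The insert is lifted, level and held (blade at about (215,195) in the crop), with 5.9 N on the wrist. Now I'll turn it end for end.

Emit:
carry_out:
  motion:
    - {"jaw":-1,"tx":0,"ty":0,"tz":0,"wx":0,"wy":0,"wz":-6}
    - {"jaw":-1,"tx":0,"ty":0,"tz":0,"wx":0,"wy":0,"wz":-10}
    - {"jaw":-1,"tx":0,"ty":0,"tz":0,"wx":0,"wy":0,"wz":-10}
    - {"jaw":-1,"tx":0,"ty":0,"tz":0,"wx":0,"wy":0,"wz":-10}
    - {"jaw":-1,"tx":0,"ty":0,"tz":0,"wx":0,"wy":0,"wz":-10}
    - {"jaw":-1,"tx":0,"ty":0,"tz":0,"wx":0,"wy":0,"wz":-10}
    - {"jaw":-1,"tx":0,"ty":0,"tz":0,"wx":0,"wy":0,"wz":-10}
    - {"jaw":-1,"tx":0,"ty":0,"tz":0,"wx":0,"wy":0,"wz":-10}
    - {"jaw":-1,"tx":0,"ty":0,"tz":0,"wx":0,"wy":0,"wz":-10}
    - {"jaw":-1,"tx":0,"ty":0,"tz":0,"wx":0,"wy":0,"wz":-10}
    - {"jaw":-1,"tx":0,"ty":0,"tz":0,"wx":0,"wy":0,"wz":-10}
    - {"jaw":-1,"tx":0,"ty":0,"tz":0,"wx":0,"wy":0,"wz":-10}
    - {"jaw":-1,"tx":0,"ty":0,"tz":0,"wx":0,"wy":0,"wz":-10}
    - {"jaw":-1,"tx":0,"ty":0,"tz":0,"wx":0,"wy":0,"wz":-10}
    - {"jaw":-1,"tx":0,"ty":0,"tz":0,"wx":0,"wy":0,"wz":-10}
    - {"jaw":-1,"tx":0,"ty":0,"tz":0,"wx":0,"wy":0,"wz":-10}
    - {"jaw":-1,"tx":0,"ty":0,"tz":0,"wx":0,"wy":0,"wz":-10}
    - {"jaw":-1,"tx":0,"ty":0,"tz":0,"wx":0,"wy":0,"wz":-10}
    - {"jaw":-1,"tx":0,"ty":0,"tz":0,"wx":0,"wy":0,"wz":-4}
    - {"jaw":-1,"tx":0,"ty":0,"tz":0,"wx":0,"wy":0,"wz":0}

```text
clock: 13.25
tcp_pos: [0.57, 0.0124, 0.3213]
orientation: [-0.001, -0.045, 0.999, 0.0]
wrist_force: [0.5, -0.1, -6.1]
finger_gap: 0.0187
```

```bash
python3 -c "
from h import *
st([.5705,.0126,.203])
for n in ('scene','top'): cv2.imwrite(f'pics/{n}10.png',eyes.read_camera(n))
a=cv2.imread('pics/scene10.png')[110:240,210:340]; b=cv2.imread('pics/top10.png')[150:260,200:310]
cv2.imwrite('pics/c10.png',cv2.resize(a,(585,585),interpolation=cv2.INTER_CUBIC))
"
```

```text
t 13.25 tcp [0.57   0.0124 0.3213] xyaw -174.89 z [-2.5e-03  2.0e-04 -1.0e+00] j [-0.119  0.342 -0.121  1.111 -0.    -0.208] F [ 0.52 -0.07 -6.08] T [-0.03  0.03 -0.04] gap 0.0187
tool delta cm [-9.000e-02  1.000e-02  1.183e+01]
```

View pics/c10.png

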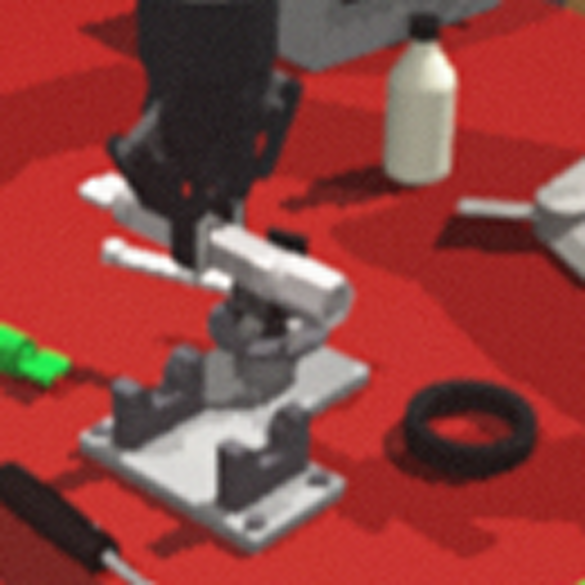

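The socket end now faces out (tip about (345,300) in the crop). I'll check its position along the insert before lowering.

```bash
python3 -c "
from h import *
c=np.array([.570,.0124,.1627]);x=np.array([.9957,.0924,0]);y=np.array([-.0924,.9957,0])
for n,p in (('sock',c+.096*x),('sockplus5',c+.101*x),('sockL',c+.096*x-.014*y),('blade',c-.096*x)): print(n,(proj('scene',p)-[210,110]+.5)*4.5)
p=proj('scene',c+.096*x).astype(int)
im=cv2.imread('pics/scene10.png')[150:200,225:300]; cv2.imwrite('pics/c11.png',cv2.resize(im,None,fx=10,fy=10,interpolation=cv2.INTER_CUBIC))
for n,p in (('sock',c+.096*x),('sockL',c+.096*x-.014*y),('sockR',c+.096*x+.014*y),('up',c+.096*x+np.array([0,0,.014])),('blade',c-.096*x)): print(n,(proj('scene',p)-[225,150]+.5)*10)
# saddle slot: predicted mouth points
s=np.array([.5705,.0126,0])
for sx in(-.052,.052):
  for sy in(-.032,-.02,.02,.032): print(sx,sy,proj('scene',s+sx*x+sy*y+np.array([0,0,.056])).round(1), (proj('scene',s+sx*x+sy*y+np.array([0,0,.056]))-[210,110]+.5)*4.5)
"
```

```text
sock [335.38355891 303.77772124]
sockplus5 [342.39751027 307.22884839]
sockL [317.86640846 313.52625347]
blade [ 93.84502933 185.2799436 ]
sock [595.29679759 275.06160275]
sockL [556.36979659 296.72500771]
sockR [633.55960744 253.76619299]
up [597.42943396 225.06734581]
blade [58.54450962 11.733208  ]
-0.052 -0.032 [234.  194.9] [110.08276458 384.51114179]
-0.052 -0.02 [237.2 193.2] [124.65342119 376.68228744]
-0.052 0.02 [247.7 187.6] [171.96444425 351.26512737]
-0.052 0.032 [250.8 185.9] [185.78892966 343.83904104]
0.052 -0.032 [261.5 210.9] [234.05501654 456.3592318 ]
0.052 -0.02 [264.8 209. ] [248.64848201 447.60964618]
0.052 0.02 [275.3 202.7] [295.92207215 419.24674016]
0.052 0.032 [278.3 200.8] [309.70334513 410.97264251]
```

View pics/c11.png

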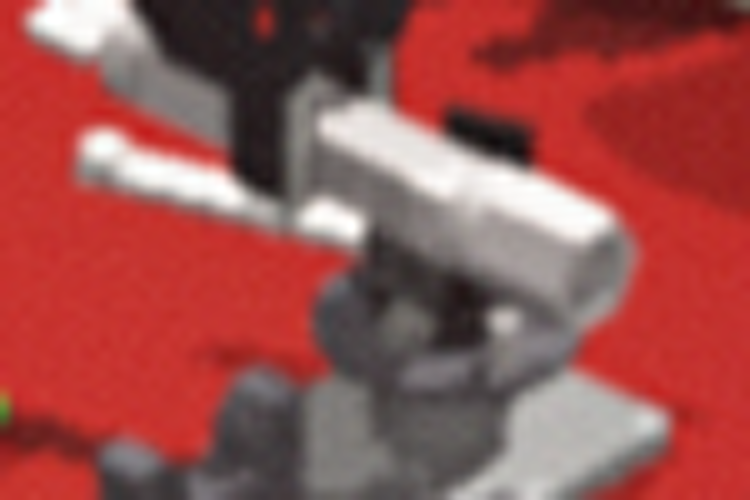

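The socket tip is within about 1 mm of the prediction. I'll lower it to just above the slots.

Emit:
carry_out:
  motion:
    - {"jaw":-1,"tx":-0.05,"ty":0,"tz":2,"wx":0,"wy":0,"wz":-0.2}
    - {"jaw":-1,"tx":0,"ty":0,"tz":2,"wx":0,"wy":0,"wz":0}
    - {"jaw":-1,"tx":0,"ty":0,"tz":2,"wx":0,"wy":0,"wz":0}
    - {"jaw":-1,"tx":0,"ty":0,"tz":2,"wx":0,"wy":0,"wz":0}
    - {"jaw":-1,"tx":0,"ty":0,"tz":1,"wx":0,"wy":0,"wz":0}
    - {"jaw":-1,"tx":0,"ty":0,"tz":0.8,"wx":0,"wy":0,"wz":0}
    - {"jaw":-1,"tx":0,"ty":0,"tz":0,"wx":0,"wy":0,"wz":0}
    - {"jaw":-1,"tx":0,"ty":0,"tz":0,"wx":0,"wy":0,"wz":0}

```text
clock: 14.35
tcp_pos: [0.5713, 0.0123, 0.2254]
orientation: [0.001, -0.047, 0.999, -0.0]
wrist_force: [0.0, 0.1, -5.2]
finger_gap: 0.0187
```

```bash
python3 -c "
from h import *
st([.5705,.0126,.2036])
for n in ('scene',): cv2.imwrite(f'pics/{n}12.png',eyes.read_camera(n))
a=cv2.imread('pics/scene12.png')[130:230,215:315]
cv2.imwrite('pics/c12.png',cv2.resize(a,(595,595),interpolation=cv2.INTER_CUBIC))
"
```

```text
t 14.35 tcp [0.5713 0.0123 0.2254] xyaw -174.64 z [ 1.2e-03 -3.0e-04 -1.0e+00] j [-0.119  0.421 -0.258  0.891 -0.    -0.212] F [ 0.04  0.14 -5.25] T [-0.    0.01  0.  ] gap 0.0187
tool delta cm [0.08 0.03 2.18]
```

View pics/c12.png

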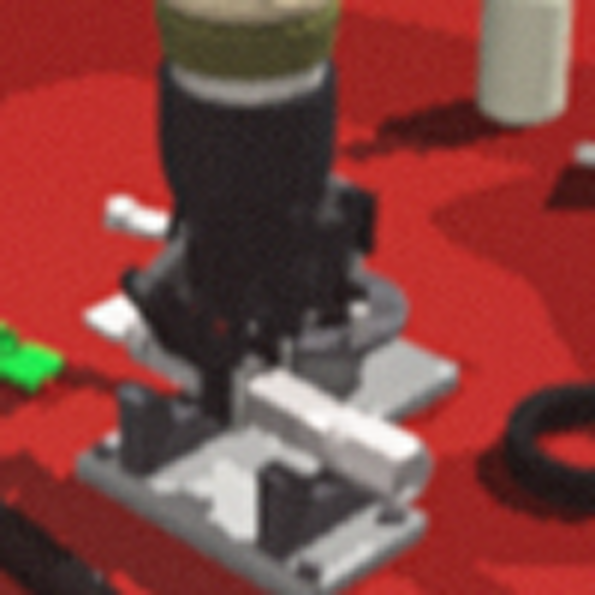

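The insert hangs over both slots and no contact shows in the wrist reading. I'll lower it slowly.

Emit:
carry_out:
  motion:
    - {"jaw":-1,"tx":0.05,"ty":0.02,"tz":0.5,"wx":0,"wy":0,"wz":0}
    - {"jaw":-1,"tx":0,"ty":0,"tz":0.5,"wx":0,"wy":0,"wz":0}
    - {"jaw":-1,"tx":0,"ty":0,"tz":0.5,"wx":0,"wy":0,"wz":0}
    - {"jaw":-1,"tx":0,"ty":0,"tz":0.4,"wx":0,"wy":0,"wz":0}
    - {"jaw":-1,"tx":0,"ty":0,"tz":0,"wx":0,"wy":0,"wz":0}
    - {"jaw":-1,"tx":0,"ty":0,"tz":0,"wx":0,"wy":0,"wz":0}

```text
clock: 15.15
tcp_pos: [0.5705, 0.0126, 0.2057]
orientation: [0.0, -0.047, 0.999, -0.0]
wrist_force: [1.2, -0.1, -4.7]
finger_gap: 0.0186
```

```bash
python3 -c "
from h import *
st([.5705,.0126,.2036])"
```

```text
t 15.15 tcp [0.5705 0.0126 0.2057] xyaw -174.64 z [ 1.e-04 -1.e-04 -1.e+00] j [-0.119  0.44  -0.282  0.848 -0.    -0.212] F [ 1.15 -0.05 -4.65] T [-0.01  0.03  0.02] gap 0.0186
tool delta cm [-0.01  0.    0.21]
```

Emit:
carry_out:
  motion:
    - {"jaw":-1,"tx":0,"ty":0,"tz":0.1,"wx":0,"wy":0,"wz":0}
    - {"jaw":-1,"tx":0,"ty":0,"tz":0.1,"wx":0,"wy":0,"wz":0}
    - {"jaw":-1,"tx":0,"ty":0,"tz":0.1,"wx":0,"wy":0,"wz":0}
    - {"jaw":-1,"tx":0,"ty":0,"tz":0,"wx":0,"wy":0,"wz":0}
    - {"jaw":-1,"tx":0,"ty":0,"tz":0,"wx":0,"wy":0,"wz":0}

```text
clock: 15.78
tcp_pos: [0.5704, 0.0125, 0.2036]
orientation: [0.0, -0.047, 0.999, -0.0]
wrist_force: [-3.1, -0.8, 5.9]
finger_gap: 0.0186
```

```bash
python3 -c "
from h import *
st([.5705,.0126,.2036])"
```

```text
t 15.78 tcp [0.5704 0.0125 0.2036] xyaw -174.64 z [ 7.e-04 -2.e-04 -1.e+00] j [-0.119  0.442 -0.285  0.842 -0.    -0.212] F [-3.06 -0.79  5.89] T [ 0.06  0.83 -0.02] gap 0.0186
tool delta cm [-0.01  0.01 -0.  ]
```

At z = 0.2036 (the same height as when gripped) the force reversed to +5.9 N, so the insert is resting on the slot floors. Now I'll release and rise.

Emit:
carry_out:
  motion:
    - {"jaw":-0.3,"tx":0,"ty":0,"tz":0,"wx":0,"wy":0,"wz":0}
    - {"jaw":0.3,"tx":0,"ty":0,"tz":0,"wx":0,"wy":0,"wz":0}
    - {"jaw":1,"tx":0,"ty":0,"tz":0,"wx":0,"wy":0,"wz":0}
    - {"jaw":1,"tx":0,"ty":0,"tz":0,"wx":0,"wy":0,"wz":0}
    - {"jaw":1,"tx":0,"ty":0,"tz":0,"wx":0,"wy":0,"wz":0}
    - {"jaw":1,"tx":0,"ty":0,"tz":-3,"wx":0,"wy":0,"wz":0}
    - {"jaw":1,"tx":0,"ty":0,"tz":-5,"wx":0,"wy":0,"wz":0}
    - {"jaw":1,"tx":0,"ty":0,"tz":-5,"wx":0,"wy":0,"wz":0}
    - {"jaw":1,"tx":0,"ty":0,"tz":-2,"wx":0,"wy":0,"wz":0}
    - {"jaw":1,"tx":0,"ty":0,"tz":0,"wx":0,"wy":0,"wz":0}

```text
clock: 17.02
tcp_pos: [0.571, 0.0125, 0.3546]
orientation: [0.002, -0.047, 0.999, -0.0]
wrist_force: [-0.1, 0.1, 0.8]
finger_gap: 0.0851
```

```bash
python3 -c "
from h import *
st([.5167,.1068,.241])
for n in ('scene',): cv2.imwrite(f'pics/{n}13.png',eyes.read_camera(n))
a=cv2.imread('pics/scene13.png')[130:230,215:315]
cv2.imwrite('pics/c13.png',cv2.resize(a,(595,595),interpolation=cv2.INTER_CUBIC))
"
```

```text
t 17.02 tcp [0.571  0.0125 0.3546] xyaw -174.64 z [ 4.2e-03 -6.0e-04 -1.0e+00] j [-0.119  0.322 -0.065  1.179 -0.    -0.212] F [-0.09  0.14  0.75] T [ 0.01 -0.   -0.01] gap 0.0851
tool delta cm [ 4.57  9.91 11.33]
```

View pics/c13.png

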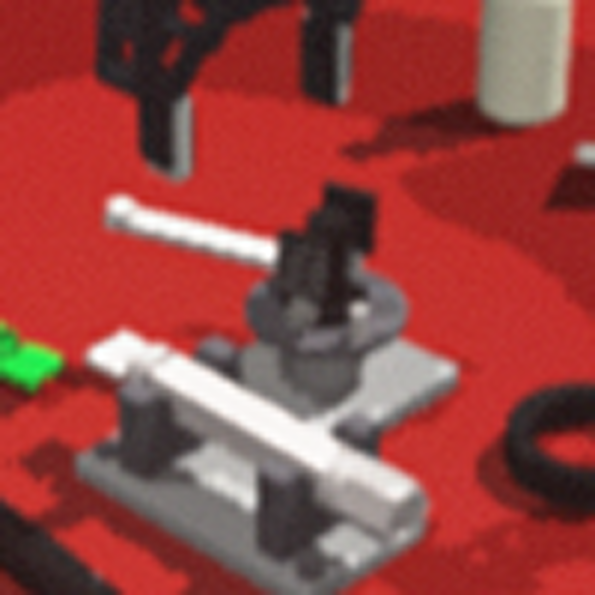

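The insert is seated with the socket out (about (405,505) in the crop) and the blade to the rear. The bar is still swung back. Now I'll go back to the knob.

Emit:
carry_out:
  motion:
    - {"jaw":1,"tx":2.28,"ty":4.95,"tz":0,"wx":0,"wy":0,"wz":0}
    - {"jaw":1,"tx":2.28,"ty":4.95,"tz":0,"wx":0,"wy":0,"wz":0}
    - {"jaw":1,"tx":0,"ty":0,"tz":0,"wx":0,"wy":0,"wz":-9}
    - {"jaw":1,"tx":0,"ty":0,"tz":0,"wx":0,"wy":0,"wz":-9}
    - {"jaw":1,"tx":0,"ty":0,"tz":2.5,"wx":0,"wy":0,"wz":0}
    - {"jaw":1,"tx":0,"ty":0,"tz":0,"wx":0,"wy":0,"wz":0}
    - {"jaw":1,"tx":0,"ty":0,"tz":0,"wx":0,"wy":0,"wz":0}

```text
clock: 17.95
tcp_pos: [0.5155, 0.1068, 0.3271]
orientation: [-0.001, -0.202, 0.979, 0.0]
wrist_force: [0.7, -0.9, 0.2]
finger_gap: 0.0853
```

```bash
python3 -c "
from h import *
st([.5167,.1068,.2415])
for n in ('scene',): cv2.imwrite(f'pics/{n}14.png',eyes.read_camera(n))
a=cv2.imread('pics/scene14.png')[110:210,215:315]
cv2.imwrite('pics/c14.png',cv2.resize(a,(595,595),interpolation=cv2.INTER_CUBIC))
"
```

```text
t 17.95 tcp [0.5155 0.1068 0.3271] xyaw -156.65 z [-1.8e-03 -2.0e-04 -1.0e+00] j [ 0.052  0.258 -0.224  1.091 -0.    -0.356] F [ 0.69 -0.89  0.23] T [-0.01  0.04  0.04] gap 0.0853
tool delta cm [-0.13 -0.05  8.55]
```

View pics/c14.png

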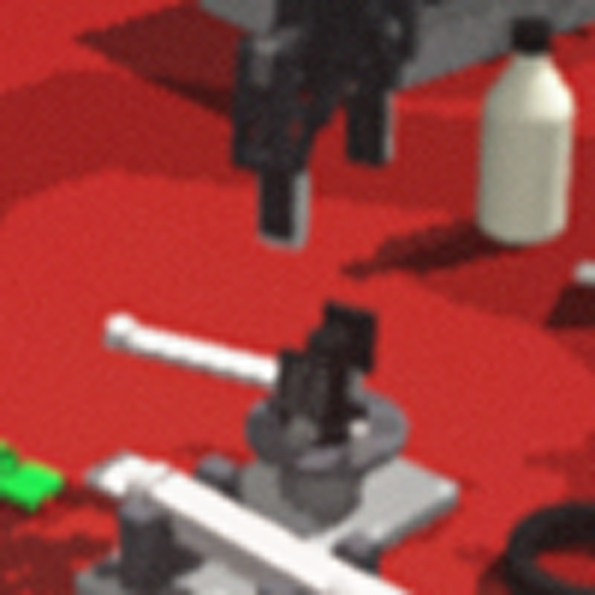

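The gripper is above the knob, lined up with the tabs. I'll go down and pinch.

Emit:
carry_out:
  motion:
    - {"jaw":1,"tx":-0.05,"ty":0,"tz":3,"wx":0,"wy":0,"wz":0}
    - {"jaw":1,"tx":0,"ty":0,"tz":3,"wx":0,"wy":0,"wz":0}
    - {"jaw":1,"tx":0,"ty":0,"tz":2.4,"wx":0,"wy":0,"wz":0}
    - {"jaw":1,"tx":0,"ty":0,"tz":0,"wx":0,"wy":0,"wz":0}
    - {"jaw":1,"tx":0,"ty":0,"tz":0,"wx":0,"wy":0,"wz":0}
    - {"jaw":-0.2,"tx":0,"ty":0,"tz":0,"wx":0,"wy":0,"wz":0}
    - {"jaw":-0.4,"tx":0,"ty":0,"tz":0,"wx":0,"wy":0,"wz":0}
    - {"jaw":-0.4,"tx":0,"ty":0,"tz":0,"wx":0,"wy":0,"wz":0}
    - {"jaw":-0.4,"tx":0,"ty":0,"tz":0,"wx":0,"wy":0,"wz":0}
    - {"jaw":-0.4,"tx":0,"ty":0,"tz":0,"wx":0,"wy":0,"wz":0}
  force: 40

```text
clock: 19.25
tcp_pos: [0.5164, 0.1079, 0.2461]
orientation: [0.002, -0.203, 0.979, 0.001]
wrist_force: [-3.9, 5.1, 13.7]
finger_gap: 0.0357
```

```bash
python3 -c "
from h import *
st([.5167,.1068,.2415])
"
```

```text
t 19.25 tcp [0.5164 0.1079 0.2461] xyaw -156.59 z [ 0.0028  0.0024 -1.    ] j [ 0.053  0.325 -0.347  0.897  0.002 -0.356] F [-3.85  5.11 13.71] T [ 0.79  0.87 -0.03] gap 0.0357
tool delta cm [ 0.02 -0.11  0.46]
```

Emit:
carry_out:
  motion:
    - {"jaw":-0.4,"tx":0,"ty":0,"tz":-0.15,"wx":0,"wy":0,"wz":-4}
    - {"jaw":-0.4,"tx":0,"ty":0,"tz":0,"wx":0,"wy":0,"wz":-8}
    - {"jaw":-0.4,"tx":0,"ty":0,"tz":0,"wx":0,"wy":0,"wz":-8}
    - {"jaw":-0.4,"tx":0,"ty":0,"tz":0,"wx":0,"wy":0,"wz":-8}
    - {"jaw":-0.4,"tx":0,"ty":0,"tz":0,"wx":0,"wy":0,"wz":-8}
    - {"jaw":-0.4,"tx":0,"ty":0,"tz":0,"wx":0,"wy":0,"wz":-8}
    - {"jaw":-0.4,"tx":0,"ty":0,"tz":0,"wx":0,"wy":0,"wz":-8}
    - {"jaw":-0.4,"tx":0,"ty":0,"tz":0,"wx":0,"wy":0,"wz":-8}
    - {"jaw":-0.4,"tx":0,"ty":0,"tz":0,"wx":0,"wy":0,"wz":-8}
    - {"jaw":-0.4,"tx":0,"ty":0,"tz":0,"wx":0,"wy":0,"wz":-3}
    - {"jaw":-0.4,"tx":0,"ty":0,"tz":0,"wx":0,"wy":0,"wz":0}
    - {"jaw":-0.4,"tx":0,"ty":0,"tz":0,"wx":0,"wy":0,"wz":0}

```text
clock: 20.75
tcp_pos: [0.5162, 0.108, 0.2464]
orientation: [-0.002, 0.734, -0.679, -0.001]
wrist_force: [-2.6, 5.5, 6.1]
finger_gap: 0.0352
```

```bash
python3 -c "
from h import *
st([.5167,.1068,.2415])
for n in ('scene',): cv2.imwrite(f'pics/{n}15.png',eyes.read_camera(n))
a=cv2.imread('pics/scene15.png')[130:230,215:315]
cv2.imwrite('pics/c15.png',cv2.resize(a,(595,595),interpolation=cv2.INTER_CUBIC))
"
```

```text
t 20.75 tcp [0.5162 0.108  0.2464] xyaw -85.56 z [ 0.0012  0.003  -1.    ] j [ 0.053  0.325 -0.346  0.899  0.003 -1.595] F [-2.57  5.51  6.06] T [1.06 0.47 0.04] gap 0.0352
tool delta cm [ 0.13 -0.04  0.48]
```

View pics/c15.png

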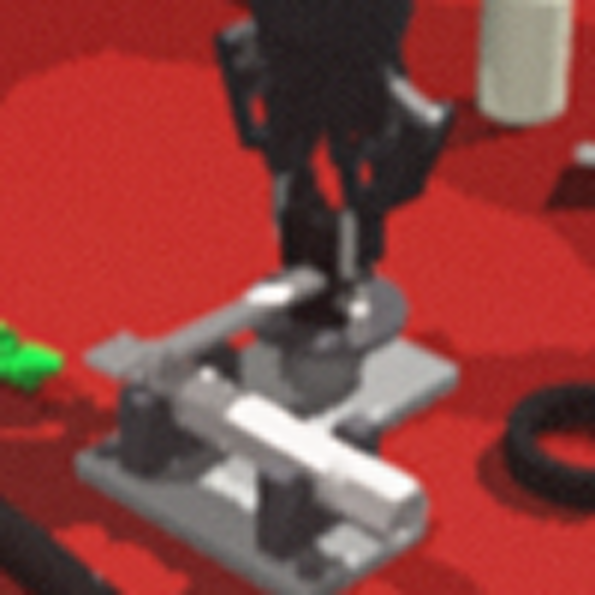

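The bar lies across the insert again, about 1° short. I'll trim it, release and rise.

Emit:
carry_out:
  motion:
    - {"jaw":-0.4,"tx":0,"ty":0,"tz":0,"wx":0,"wy":0,"wz":-0.9}
    - {"jaw":-0.4,"tx":0,"ty":0,"tz":0,"wx":0,"wy":0,"wz":0}
    - {"jaw":-0.4,"tx":0,"ty":0,"tz":0,"wx":0,"wy":0,"wz":0}
    - {"jaw":0.3,"tx":0,"ty":0,"tz":0,"wx":0,"wy":0,"wz":0}
    - {"jaw":1,"tx":0,"ty":0,"tz":0,"wx":0,"wy":0,"wz":0}
    - {"jaw":1,"tx":0,"ty":0,"tz":0,"wx":0,"wy":0,"wz":0}
    - {"jaw":1,"tx":0,"ty":0,"tz":0,"wx":0,"wy":0,"wz":0}
    - {"jaw":1,"tx":0,"ty":0,"tz":-3,"wx":0,"wy":0,"wz":0}
    - {"jaw":1,"tx":0,"ty":0,"tz":-5,"wx":0,"wy":0,"wz":0}
    - {"jaw":1,"tx":0,"ty":0,"tz":-5,"wx":0,"wy":0,"wz":0}
    - {"jaw":1,"tx":-5,"ty":0,"tz":-2,"wx":0,"wy":0,"wz":0}
    - {"jaw":1,"tx":-6,"ty":0,"tz":0,"wx":0,"wy":0,"wz":0}
    - {"jaw":1,"tx":-6,"ty":0,"tz":0,"wx":0,"wy":0,"wz":0}
    - {"jaw":1,"tx":-6,"ty":0,"tz":0,"wx":0,"wy":0,"wz":0}
    - {"jaw":1,"tx":-4,"ty":0,"tz":0,"wx":0,"wy":0,"wz":0}
    - {"jaw":1,"tx":0,"ty":0,"tz":0,"wx":0,"wy":0,"wz":0}

```text
clock: 22.8
tcp_pos: [0.4907, 0.3785, 0.3947]
orientation: [-0.0, 0.74, -0.672, 0.0]
wrist_force: [0.7, -0.8, -0.1]
finger_gap: 0.085
```

```bash
python3 -c "
from h import *
st([.5167,.1068,.2415])
for n in ('scene','top'): cv2.imwrite(f'pics/{n}16.png',eyes.read_camera(n))
a=cv2.imread('pics/scene16.png')[150:230,220:300];b=cv2.imread('pics/top16.png')[150:240,200:290]
cv2.imwrite('pics/c16.png',np.hstack([cv2.resize(a,(400,400),interpolation=cv2.INTER_CUBIC),cv2.resize(b,(400,400),interpolation=cv2.INTER_CUBIC)]))
cv2.imwrite('pics/t16.png',np.hstack([cv2.resize(cv2.imread('pics/top0.png'),(400,300)),cv2.resize(cv2.imread('pics/top16.png'),(400,300))]))
"
```

```text
t 22.8 tcp [0.4907 0.3785 0.3947] xyaw -84.51 z [ 1.e-04  0.e+00 -1.e+00] j [ 0.528  0.404  0.154  1.32  -0.    -1.139] F [ 0.72 -0.82 -0.14] T [-0.07  0.02  0.  ] gap 0.085
tool delta cm [2.729e+01 2.000e-02 1.532e+01]
```

View pics/c16.png

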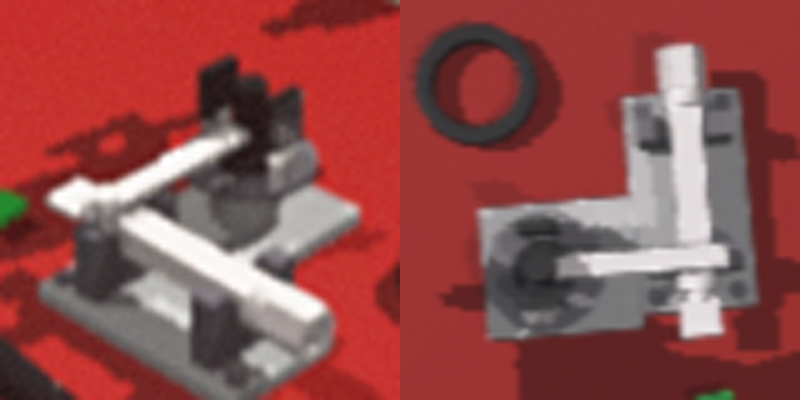

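View pics/t16.png

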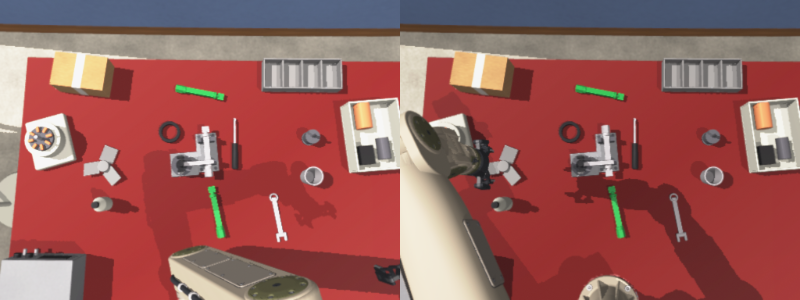

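Both views show the socket out, the bar across the insert, the tabs apart and the bystanders where they were. I'll do one numeric check.

```bash
python3 -c "
from h import *
f=lambda x,y:np.array([x-400,y])/(400/90)+[200,150]-.5+.11
g=lambda u,z:onz('top',f(*u),z)
s=g((680,45),.048); s2=g((680,48),.055);b=g((702,337),.048);bt=g((729,255),.069);b0=g((560,265),.069)
c=np.array([.5705,.0126]);x=np.array([.9957,.0924]);y=np.array([-.0924,.9957])
for n,p in(('sock',s),('blade',b),('bartip',bt),('bar0',b0)): print(n,p[:2].round(4),'holder',((p[:2]-c)@x).round(4),((p[:2]-c)@y).round(4))
# same rows of tabs
d=bt-b0; print('bar yaw',np.degrees(np.arctan2(d[1],d[0])))
A=cv2.imread('pics/top0.png');B=cv2.imread('pics/top16.png')
def bar(im):
    P=[]
    for u in range(240,259):
        col=im[196:218,u].min(axis=1).astype(float); w=np.clip(col-215,0,None)
        if w.sum()>0: P.append((u,(w*np.arange(196,218)).sum()/w.sum()))
    return np.polyfit(*np.array(P).T,1)
print(bar(A),bar(B))
S0=cv2.imread('pics/scene0.png')[155:180,255:285].astype(int);S1=cv2.imread('pics/scene16.png')[155:180,255:285].astype(int)
D=np.abs(S0-S1).max(axis=2); print('knob area diff',D.max(),(D>60).sum())
"
```

```text
sock [0.6705 0.0204] holder 0.1003 -0.0015
blade [0.4757 0.0029] holder -0.0953 -0.0009
bartip [ 0.5279 -0.0136] holder -0.0449 -0.0221
bar0 [0.5196 0.0957] holder -0.043 0.0875
bar yaw -85.67491740301897
[1.43030418e-01 1.70879173e+02] [-7.46846422e-04  2.08909199e+02]
knob area diff 65 1
```

```bash
python3 -c "
from h import *
print(env.hand_in())"
```

```text
the job is handed in; nothing more can be done
None
```

The insert is turned end for end and back in its slots with the socket facing out, and the keeper bar is closed over it again. I handed the job in at about 23 s; no verdict is reported.

**What I did:** I pinched the knob and swung the bar back about 72°. Then I lifted the insert clear, turned it 180° and lowered it until the wrist force showed it resting on the slot floors. After letting go I pinched the knob again, turned it closed, released it and moved the arm away.

**Last checks:**
- **Insert:** the socket tip measures about 96–100 mm out from the seat point, against at least 85 mm needed. It sits about 1 mm off sideways and in line. Its height was not measured after release; the tool was at the height where it first gripped the insert.
- **Keeper bar and tabs:** by picture the bar is within about 1° of its starting line. The knob area looks the same as in the starting picture, so I take both tabs as sprung out and locked.
- **Other things on the bench:** by eye they are unmoved in the top picture. The fan base at the left is partly hidden by the arm.
- **Disagreements:** an automatic fit of the bar's line in the top picture gave slopes that did not agree before and after, so I left it out; it was probably confused by bright plate areas. The gripper also read about 36 mm on the pinched tabs where 40 mm was expected, but the knob turned freely.

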